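# Close the clamshell bearing jig and hold it shut with its locking pin

## Robot

A 6-joint arm with a two-finger parallel gripper is mounted at the origin on a cart in front of the work surface, level with it; the furniture and walls round the work are solid. World frame = base frame: x ahead of the robot, y to its left, z up, the work surface at z = 0. Lengths are in m, angles in degrees, forces in N, time in s.
With the tool pointing down it reaches from about 0.3 to 0.775 m from the base axis. Payload 14.6 kg.
Tool frame: the origin (TCP) lies on the mounting face of the last link; the fingertips stand 173 mm ahead of it and the grasp point (between the pads) lies 155 mm ahead of it; z points along the fingers, y is the line along which they close (so a half turn about z gives the same grasp; the last joint's range is limited). The gripper opens to 85 mm and grips with 20 to 120 N. Pads are 22 mm wide; open, the fingers measure 114 mm over their backs; the gripper's body (76 mm by 85 mm) begins 54 mm behind the grasp point. The pads swing forward as they close: fully open they stand 13 mm farther back than shut.
Start: joints at [-77.727, 17.183, 87.147, -0, 75.671, -3.816], TCP at [0.152, -0.528, 0.405] pointing down, gripper open.
Joint ranges: [-173.82, 173.82], [-45.26, 126.66], [13.44, 144.39], [-59.66, 239.66], [0, 175.72], [-146.38, 146.38]. Speed limits (degrees/s): [127.2, 127.2, 147.25, 180, 180, 180].

## Interface

Orientations are given as [roll, pitch, yaw] about the fixed x, y, z axes, in that order (R = Rz(yaw) Ry(pitch) Rx(roll)).
In Python, from plant import bot, vision, ticket gives the robot as it stands.
- The arm moves only by the tool drive_tool, never from a script. Its argument "moves" is a list that holds one entry, the list of rows, each a list of 6 numbers: the shift along the tool's x, y, z in cm, then the turn, a rotation vector about the tool's x, y, z in degrees. In form: [[[tx, ty, tz, wx, wy, wz], ...]]. A call has 1 to 12 rows; each row is the pose to reach, as a shift and turn from the pose commanded when the call began, along the tool's axes at that moment; what a row does not reach only later rows make up. A row lasts 1/10 s, in which the tool goes at most 50 mm and 8.59 degrees, less where a joint would pass 70% of its speed; a pose out of reach is approached as far as the arm can. A call with a gripper value outside its range is refused whole. "fingers" is the closure, from 0 (fully open) to 1 (shut), set as the call begins (left out, the last holds). The fingers move at their own pace and stop on an object; "squeeze" is the grip in N (left out, the last holds). Time passes only in rows, so rows that repeat a pose let the fingers close. It gives the time, the measured TCP pose, the force, the opening and the grip force at its end, in the units of the state.
- bot.get_obs(): the state, without advancing time (a new reading comes with each control period).
- vision.get_image(name): name is "side" or "top"; returns a dict with "pixels" (384x512x3 uint8, red, green, blue), "fx", "fy", "cx", "cy" (pixels), "dist_coeffs" ([k1, k2, p1, p2, k3] as OpenCV has them; the pictures are not rectified), "rvec" (rotation vector, rad) and "tvec" (3), from world to camera coordinates, as OpenCV has them. Camera axes: x right, y down, z forward; pixel columns grow to the right and rows downward; lengths in m; the calibration is good to about 2 mm. A picture is of the moment at which its call begins. There is no depth.
- ticket.job_done(): hands the job in; it is judged then, once.
The state is a dict: "clock": time; "qpos": joint angles; "joint_vel": joint speeds; "joint_torque": joint torques, N m; "eef_pos": TCP position; "tcp_rot": TCP orientation; "force": force on the tool from outside, world axes, zero at the start; "torque": the same for the moment, N m; "opening": finger opening in m; "gripper_force": force on a finger pad.
Only numpy, scipy, OpenCV 4.12 (cv2) and the standard library are available. Lean on these libraries where they do the work, as an engineer would, in place of code of your own. Each camera call takes 0.05 s, during which the arm holds its last target. There are 200 camera calls.

## Task

Swing the hinged leaf of the clamshell jig down onto the bearing lying in it, then take the longer of the two pins from the rack and push it down through the hole in the leaf into the hole in the jig's base. A spring under the bearing holds the leaf a little open, so press the pin down by its handle until its collar has pushed the leaf fully shut, and finish while still holding the pin pressed down like this; do not let go. Leave the short pin in the rack and the other things on the bench where they are.

Things in the scene. Friction and masses are not known exactly. Their poses are not given: they have to be found in the camera images.
- jig: Clamshell jig, dark steel, fixed to the bench: base block 150 (x) x 80 (y) x 30 mm high, origin at the centre of its underside, z up. The leaf's hinge is at its far (+x) end; at its near (-x) end a 6 mm pad raises the top to z = 36 mm round the base's pin hole. The bearing lies in a round nest between them.
- leaf (a joint): Angle of the leaf in rad: 0 fully shut (level), grows as its near end swings up, at most 1.6. Steel plate 12 mm thick, 58 mm wide (y), 0.25 kg. Stiff hinge (0.14 N m): above about 0.7 rad it stays where left. A crossbar under it meets the bearing 57 mm from the axis; let go near shut it rests at about 0.04 to 0.08 rad; about 7 N down at the pin hole shuts it fully.
- leaf_hinge (a point): Centre of the leaf's hinge axis (along the jig's y), 62 mm along +x and 40 mm above the jig's origin. The leaf reaches to 134 mm from it; its upper face lies 8 mm above, its underside 4 mm below the plane through the axis: shut, they are 48 and 36 mm above the bench.
- leaf_hole (a point): Centre of the 16 mm round pin hole in the leaf, at the leaf's upper face, 114 mm from the hinge axis; moves with the leaf. With the leaf shut it lies straight over the base hole.
- base_hole (a point): Centre of the mouth of the pin hole in the base, 14.5 mm diameter, vertical, right through the base (36 mm deep), 52 mm along -x from the jig's origin and 36 mm above the bench.
- nest (a point): Centre of the nest in the jig on top of its spring plunger when not pressed: 5 mm along +x, 20 mm above the jig's origin. The plunger yields at most 6 mm, 4 mm when the leaf is fully shut.
- bearing: Steel ball bearing, 52 mm diameter, 16 mm high, lying loose in the jig's nest; origin at the centre of its underside.
- rack: Dark steel pin rack fixed to the bench, 50 (x) x 120 (y) x 24 mm high, origin at the centre of its underside. Two sockets 13 mm wide, 16 mm deep, at y = +30 and -30 mm; the two pins stand upright in them, either way round.
- pin: The longer pin, steel, about 0.12 kg, upright; origin at the centre of its lower tip, z towards the handle. Shaft 12 mm diameter, 38 mm long with a 6 mm tapered tip, then a collar 30 mm diameter, 5 mm thick, then a round handle 20 mm diameter, 41 mm long; 84 mm in all. In the rack its tip is 8 mm and its top 92 mm above the bench.
- short_pin: The short pin, alike but with a shaft of only 20 mm; 66 mm in all, in the rack its top is 74 mm above the bench. Not used.
- gear: Steel gear, 82 mm diameter, 29 mm high, lying on the bench; origin at the centre of its underside. Bystander.
- carburettor: Grey carburettor, 88 x 146 x 78 mm, standing on the bench; origin at the centre of its underside. Bystander.
- filter: Dark blue oil filter, 78 mm diameter, 86 mm high, standing on the bench; origin at the centre of its underside. Bystander.
Mind the look-alikes: they are no part of the job. What is shaped like the short_pin but purple is not meant.

How it is judged (in metres and radians):
On the way, in this order (a step that is already met when the one before it is completed fails the run):
1. the leaf is swung down onto the bearing (below 0.12 rad) with the long pin not yet in the jig (value of joint leaf below 0.12 rad and horizontal distance between pin and base_hole above 0.03 m), for 0.2 s.
2. the long pin is through the leaf and its tip at least 10 mm down the base hole (horizontal distance between pin and base_hole below 0.005 m and z of pin in the frame of jig below 0.026 m and value of joint leaf below 0.12 rad), for 0.1 s.
At the end, for the whole second after the job is handed in: Leaf under 0.02 rad, bearing within 10 mm of its nest; long pin upright (0.1 rad) through the leaf, within 5 mm of the base hole axis, its tip under 15 mm above the bench; gripper on the pin with over 2 N, pin on the jig with over 3 N; short pin in its socket. Held to the end (value of joint leaf below 0.02 rad and horizontal distance between pin and base_hole below 0.005 m and z of pin in the frame of jig below 0.015 m and angle between the z axis of pin and the z axis of jig, either way round below 0.1 rad and contact force between pin and jig above 3 N and contact force between the fingers and pin above 2 N and distance between bearing and nest below 0.01 m and horizontal distance between short_pin and rack below 0.035 m and height (world z) of short_pin below 0.014 m); the arm keeps its last pose, push and grip.
It fails at once if the short pin is taken out of the rack (distance of short_pin from where it was at the start of the episode above 0.015 m).
It fails at once if a bystander (gear, carburettor, oil filter) is moved more than 20 mm (distance of any of gear, carburettor, filter from where it was at the start of the episode above 0.02 m).
It also fails if it takes over 53 s, if anything falls off the work surface, if the arm or the gripper's body presses on something with over 40 N, if the wrist force passes 120 N, or if a joint passes its speed limit or range.

## Working session

There is one attempt and no reset: what is moved stays moved. The work goes in short steps, Python scripts to look and compute and a tool call to move; the robot and the scene stay as the last step left them, time stands still between calls to the robot, and variables do not carry over. Pictures are saved under pics/ and viewed, at most 10 in all, crops included, and the job is handed in when it is done.

Besides the shell and the picture viewer there is one more tool, called after "Request:" as name(argument=value, ...) on one line, values as JSON. drive_tool: Moves the arm, as the interface text tells. Its arguments: {"type":"object","properties":{"moves":{"type":"array"},"fingers":{"type":"number"},"squeeze":{"type":"number"}},"required":["moves"]}

```bash
mkdir -p pics; cat > h.py <<'E'
import numpy as np,cv2
from plant import bot,vision,ticket
def snap(n,f):
    d=vision.get_image(n); cv2.imwrite(f'pics/{f}.png',d['pixels'][:,:,::-1]); return d
def cal(d):
    K=np.array([[d['fx'],0,d['cx']],[0,d['fy'],d['cy']],[0,0,1.]]); return K,np.array(d['dist_coeffs'],float),np.array(d['rvec'],float),np.array(d['tvec'],float)
def ray(d,uv,z):
    K,D,r,t=cal(d); p=cv2.undistortPoints(np.array([[uv]],float),K,D)[0,0]
    R=cv2.Rodrigues(r)[0]; c=-R.T@t.ravel(); v=R.T@np.array([p[0],p[1],1]); return c+v*(z-c[2])/v[2]
def proj(d,P):
    K,D,r,t=cal(d); return cv2.projectPoints(np.array(P,float).reshape(-1,1,3),r,t,K,D)[0].reshape(-1,2)
E
python3 - <<'E'
from h import *
import pickle
for n in('top','side'):
    d=snap(n,n+'0'); pickle.dump(d,open(n+'.pkl','wb'))
    R=cv2.Rodrigues(np.array(d['rvec'],float))[0];print(n,-R.T@np.array(d['tvec']).ravel(),R[2],d['fx'])
    cv2.imwrite(f'pics/{n}0b.png',cv2.resize(d['pixels'][:,:,::-1],(800,600),interpolation=cv2.INTER_CUBIC))
print(bot.get_obs())
E
```

```text
top [ 0.30728029 -0.02959053  1.53251581] [ 0.15263311  0.08752092 -0.98439993] 462.2112138847624
side [ 0.36590472 -1.20684674  0.66296759] [ 0.12789704  0.89611208 -0.42500058] 497.08528776218157
{'clock': 0.1, 'qpos': array([-7.77285458e+01,  1.72135072e+01,  8.71733623e+01,  5.36393126e-04,
        7.56708579e+01, -3.81543260e+00]), 'joint_vel': array([ 0.00501253, -0.09893753, -0.12447368, -0.08407209, -0.04853763,
        0.00817792]), 'joint_torque': array([ 1.63689270e-03, -5.44377744e+01, -3.62369514e+01, -5.32765580e-05,
        3.06641516e-03, -3.61805655e-05]), 'eef_pos': array([ 0.1524013 , -0.52844938,  0.40419276]), 'tcp_rot': array([-1.79942435e+02, -4.35975817e-03,  1.60867516e+01]), 'force': array([ 1.23223298, -0.54401091, -0.44200683]), 'torque': array([-0.02653401, -0.0328922 , -0.00645715]), 'gripper_force': 0.0, 'opening': 0.08534650697436887}
```

View pics/top0b.png

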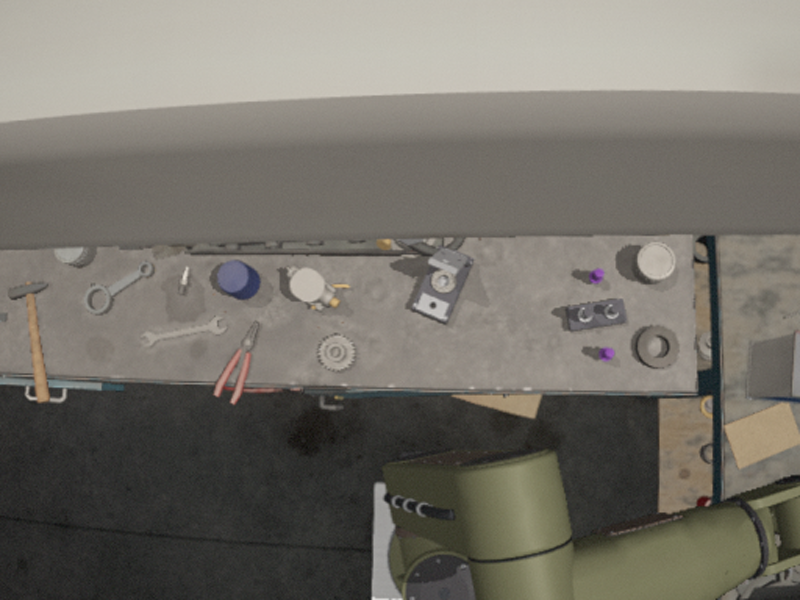

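View pics/side0b.png

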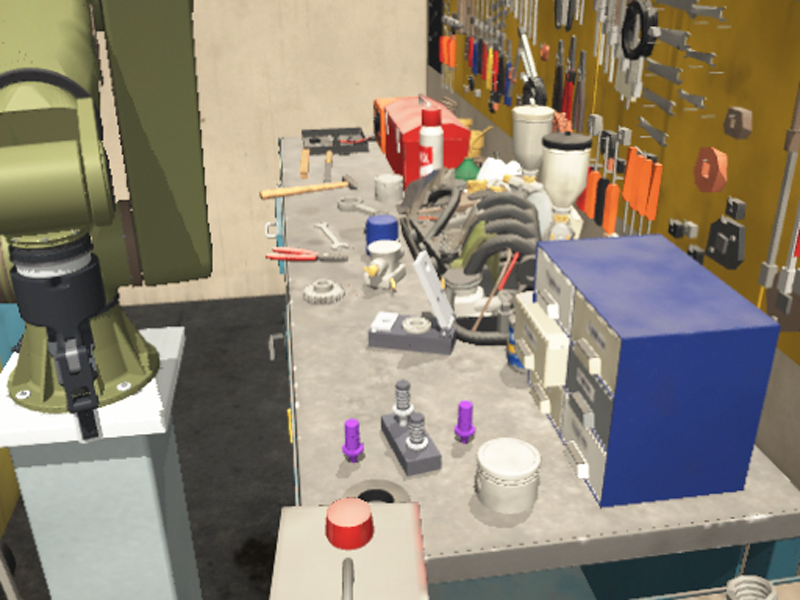

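The top view shows the jig at (440,288) and the rack at (596,313), in 800x600 pixels. The side view shows the leaf standing open at about (432,290) and the rack pins at (403,400) and (416,430). Next I zoom in on both.

```bash
python3 - <<'E'
import cv2,numpy as np
a=cv2.imread('pics/top0.png');b=cv2.imread('pics/side0.png')
# top: jig x255-310,y155-210 ; rack x355-405,y165-235
A=cv2.resize(a[150:215,255:320],(400,400),interpolation=cv2.INTER_CUBIC)
B=cv2.resize(a[165:230,350:415],(400,400),interpolation=cv2.INTER_CUBIC)
cv2.imwrite('pics/tc.png',np.hstack([A,B]))
A=cv2.resize(b[155:230,230:305],(400,400),interpolation=cv2.INTER_CUBIC)
B=cv2.resize(b[235:310,230:305],(400,400),interpolation=cv2.INTER_CUBIC)
cv2.imwrite('pics/sc.png',np.hstack([A,B]))
E
```

```text
(no output)
```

View pics/tc.png

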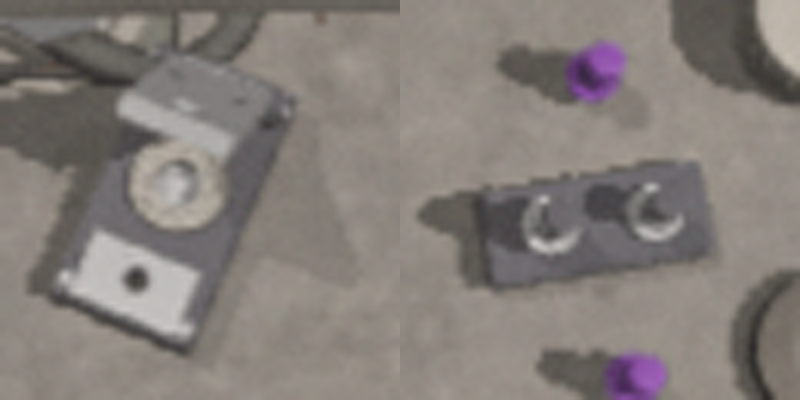

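View pics/sc.png

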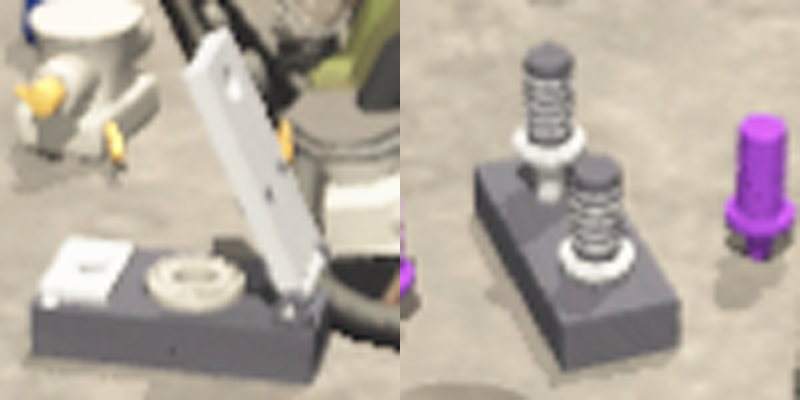

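Zoomed in, the leaf is open at about 60 degrees and the base hole in the top crop is at (137,279). The long pin is the far, left one, with its collar at about (552,225) in the top crop and its top at (549,58) in the side crop. I'll fit the poses now.

```bash
cat > fit.py <<'E'
from h import *
import pickle
from scipy.optimize import least_squares
T=pickle.load(open('top.pkl','rb'));S=pickle.load(open('side.pkl','rb'))
t=lambda x,y:(255+(x+.5)/6.154-.5,150+(y+.5)/6.154-.5)
tr=lambda x,y:(350+(x-400+.5)/6.154-.5,165+(y+.5)/6.154-.5)
s=lambda x,y:(230+(x+.5)/5.333-.5,155+(y+.5)/5.333-.5)
sr=lambda x,y:(230+(x-400+.5)/5.333-.5,235+(y+.5)/5.333-.5)
def M(p,P):
    c,q=np.cos(p[2]),np.sin(p[2]);x,y,z=P;return [p[0]+c*x-q*y,p[1]+q*x+c*y,z]
def fit(obs,p0,nm):
    f=lambda p:np.concatenate([proj(d,M(p,P))[0]-uv for d,P,uv in obs])
    r=least_squares(f,p0);print(nm,r.x[:2],np.degrees(r.x[2]));print(np.round(r.fun.reshape(-1,2),1).tolist());return r.x
for n,d,uv,z in[('hole',T,t(137,279),.036),('hole s',S,s(95,268),.036),('bearing',T,t(178,182),.036),('bearing s',S,s(195,275),.036),
 ('longcollar',T,tr(552,225),.05),('longtop s',S,sr(549,58),.092),('shortcollar',T,tr(657,213),.032),('shorttop s',S,sr(597,172),.074),('longcollar s',S,sr(549,140),.051)]:
    print(n,ray(d,uv,z))
J=fit([(T,(-.052,0,.036),t(137,279)),(S,(-.052,0,.036),s(95,268)),(T,(.005,0,.036),t(178,182)),(S,(.005,0,.036),s(195,275)),
 (S,(-.075,-.04,.0),s(33,353)),(S,(.075,-.04,0),s(308,384)),(S,(-.075,-.04,.03),s(33,310)),
 (T,(-.075,.04,.03),t(55,295)),(T,(.075,-.04,.03),t(295,100))],[.5,-.1,-.4],'jig')
R=fit([(T,(.0,.03,.05),tr(552,225)),(S,(.0,.03,.092),sr(549,58)),(T,(.0,-.03,.032),tr(657,213)),(S,(.0,-.03,.074),sr(597,172)),
 (T,(.025,.06,.024),tr(483,190)),(T,(.025,-.06,.024),tr(700,163)),(S,(-.025,-.06,.024),sr(562,326)),(S,(.025,-.06,.024),sr(680,300)),(S,(-.025,.06,.024),sr(476,170))],[.4,-.4,0],'rack')
print('pin',M(R,(0,.03,0)),'hole',M(J,(-.052,0,.036)),'hinge',M(J,(.062,0,.04)))
# leaf angle: near edge, upper corners in side view
L=lambda a,y,u,w:M(J,(.062-u*np.cos(a)-w*np.sin(-a)*-1*-1 if 0 else .062-u*np.cos(a)+w*np.sin(a),y,.04+u*np.sin(a)+w*np.cos(a)))
for a in np.radians([50,60,70,80]):
    print(np.degrees(a),[np.round(proj(d,L(a,y,.134,w))[0],1).tolist() for d in(S,T) for y in(-.029,.029) for w in(.008,)])
print('seen',s(187,75),s(222,30),t(118,98),t(235,150))
E
python3 fit.py
```

```text
hole [0.52227043 0.04395222 0.036     ]
hole s [0.52665193 0.03977877 0.036     ]
bearing [0.57488637 0.02301587 0.036     ]
bearing s [0.57738908 0.02244233 0.036     ]
longcollar [ 0.50383018 -0.27104226  0.05      ]
longtop s [ 0.50681153 -0.27430929  0.092     ]
shortcollar [ 0.51325333 -0.33005235  0.032     ]
shorttop s [ 0.51653789 -0.33409421  0.074     ]
longcollar s [ 0.50663544 -0.27288118  0.051     ]
jig [0.57184912 0.02416686] -21.53700866422314
[[0.2, -0.4], [-1.3, -0.5], [0.2, -0.5], [-0.3, 0.0], [-0.8, 0.6], [0.6, 0.1], [-1.1, -0.8], [-0.3, -0.9], [0.5, -1.6]]
rack [ 0.51119844 -0.30194505] 9.33267627949919
[[0.4, -0.8], [-0.4, -0.4], [0.4, -0.8], [-0.4, -0.6], [0.0, -0.1], [0.5, -1.2], [-0.4, 0.2], [-0.2, 0.4], [-0.7, -0.6]]
pin [np.float64(0.5063334440475958), np.float64(-0.2723421529317529), 0] hole [np.float64(0.5234797230320226), np.float64(0.0432561659895946), 0.036] hinge [np.float64(0.6295203162563027), np.float64(0.0014065233550059411), 0.04]
50.0 [[255.1, 172.8], [259.7, 164.8], [288.5, 182.6], [270.9, 175.5]]
59.99999999999999 [[262.4, 169.1], [266.8, 161.2], [290.9, 175.9], [273.2, 168.8]]
70.0 [[270.4, 166.7], [274.6, 158.8], [293.6, 168.7], [275.8, 161.7]]
80.0 [[279.0, 165.6], [282.8, 157.8], [296.5, 161.5], [278.6, 154.5]]
seen (264.6584474029627, 168.6571348209263) (271.22135758484904, 160.21910744421527) (273.75576860578485, 165.50584985375366) (292.7677933051674, 173.95563860903476)
```

Both fits agree to about 3 mm: the long pin is at (0.506,-0.272), the base hole at (0.523,0.043), the hinge at (0.630,0.001), and the leaf angle is about 63 degrees. The plan is to close the fingers, come down behind the leaf, and sweep it down along an arc.

```bash
cat > go.py <<'E'
from h import *
from scipy.spatial.transform import Rotation as Rn
def rows(targets,ref=None,show=True):
    o=bot.get_obs(); p=np.array(o['eef_pos']) ; Rc=Rn.from_euler('xyz',o['tcp_rot'],degrees=True)
    for x,y,z,yaw in targets:
        Rt=Rn.from_euler('xyz',[180,0,yaw],degrees=True)
        t=Rc.inv().apply(np.array([x,y,z])-p)*100; w=(Rc.inv()*Rt).as_rotvec(degrees=True)
        print([round(v,1+(abs(v)<100)) for v in t],[round(v,1) for v in w])
E
python3 - <<'E'
from go import *
rows([(.625,.003,.404,-21.5),(.625,.003,.302,-21.5)])
E
```

```text
[np.float64(60.14), np.float64(-37.97), np.float64(0.06)] [np.float64(-0.1), np.float64(0.0), np.float64(37.6)]
[np.float64(60.13), np.float64(-37.96), np.float64(10.26)] [np.float64(-0.1), np.float64(0.0), np.float64(37.6)]
```

Request:
drive_tool(moves=[[[60.1,-38,0,0,0,37.6],[60.1,-38,0,0,0,37.6],[60.1,-38,0,0,0,37.6],[60.1,-38,0,0,0,37.6],[60.1,-38,0,0,0,37.6],[60.1,-38,0,0,0,37.6],[60.1,-38,0,0,0,37.6],[60.1,-38,0,0,0,37.6],[60.1,-38,0,0,0,37.6],[60.1,-38,0,0,0,37.6],[60.1,-38,0,0,0,37.6],[60.1,-38,0,0,0,37.6]]], fingers=1)

```text
clock: 1.3
eef_pos: [0.5422, -0.089, 0.4045]
tcp_rot: [180.0, 0.0, -21.5]
force: [-0.2, -0.3, -0.0]
opening: 0.0002
gripper_force: 0.0
```

```bash
python3 - <<'E'
from go import *
rows([(.625,.003,.404,-21.5),(.625,.003,.302,-21.5)])
E
```

```text
[np.float64(4.33), np.float64(-11.6), np.float64(0.05)] [np.float64(0.0), np.float64(0.0), np.float64(-0.0)]
[np.float64(4.33), np.float64(-11.6), np.float64(10.25)] [np.float64(0.0), np.float64(0.0), np.float64(-0.0)]
```

Request:
drive_tool(moves=[[[4.3,-11.6,0,0,0,0],[4.3,-11.6,0,0,0,0],[4.3,-11.6,0,0,0,0],[4.3,-11.6,0,0,0,0],[4.3,-11.6,5,0,0,0],[4.3,-11.6,5,0,0,0]]])

```text
clock: 1.9
eef_pos: [0.6227, 0.0009, 0.3488]
tcp_rot: [179.8, 0.5, -21.5]
force: [-0.0, 0.0, 0.1]
opening: 0.0
gripper_force: 0.0
```

```bash
python3 - <<'E'
from go import *
rows([(.625,.003,.302,-21.5)])
# arc, corner u=.09
y=np.radians(-21.5);ex=np.array([np.cos(y),np.sin(y)]);h=np.array([.6295,.0014])
T=[]
for a in np.radians([75,68,61,54,47,40,33,26,19,12,6,2.5]):
    X=-.09*np.cos(a)+.008*np.sin(a)+.011; Z=.04+.09*np.sin(a)+.008*np.cos(a)+.173
    T.append((*(h+ex*X),Z,-21.5))
rows(T)
d=snap('side','s1');cv2.imwrite('pics/s1c.png',cv2.resize(d['pixels'][80:240,180:360,::-1],None,fx=3,fy=3))
E
```

```text
[np.float64(0.18), np.float64(-0.3), np.float64(4.68)] [np.float64(0.2), np.float64(0.5), np.float64(-0.0)]
[np.float64(0.2), np.float64(-0.31), np.float64(4.67)] [np.float64(0.2), np.float64(0.5), np.float64(-0.0)]
[np.float64(-0.87), np.float64(-0.32), np.float64(4.94)] [np.float64(0.2), np.float64(0.5), np.float64(-0.0)]
[np.float64(-1.9), np.float64(-0.32), np.float64(5.34)] [np.float64(0.2), np.float64(0.5), np.float64(-0.0)]
[np.float64(-2.88), np.float64(-0.32), np.float64(5.85)] [np.float64(0.2), np.float64(0.5), np.float64(-0.0)]
[np.float64(-3.78), np.float64(-0.32), np.float64(6.49)] [np.float64(0.2), np.float64(0.5), np.float64(-0.0)]
[np.float64(-4.6), np.float64(-0.32), np.float64(7.22)] [np.float64(0.2), np.float64(0.5), np.float64(-0.0)]
[np.float64(-5.32), np.float64(-0.32), np.float64(8.06)] [np.float64(0.2), np.float64(0.5), np.float64(-0.0)]
[np.float64(-5.94), np.float64(-0.33), np.float64(8.97)] [np.float64(0.2), np.float64(0.5), np.float64(-0.0)]
[np.float64(-6.44), np.float64(-0.33), np.float64(9.95)] [np.float64(0.2), np.float64(0.5), np.float64(-0.0)]
[np.float64(-6.82), np.float64(-0.33), np.float64(10.99)] [np.float64(0.2), np.float64(0.5), np.float64(-0.0)]
[np.float64(-7.04), np.float64(-0.34), np.float64(11.91)] [np.float64(0.2), np.float64(0.5), np.float64(-0.0)]
[np.float64(-7.13), np.float64(-0.34), np.float64(12.45)] [np.float64(0.2), np.float64(0.5), np.float64(-0.0)]
```

View pics/s1c.png

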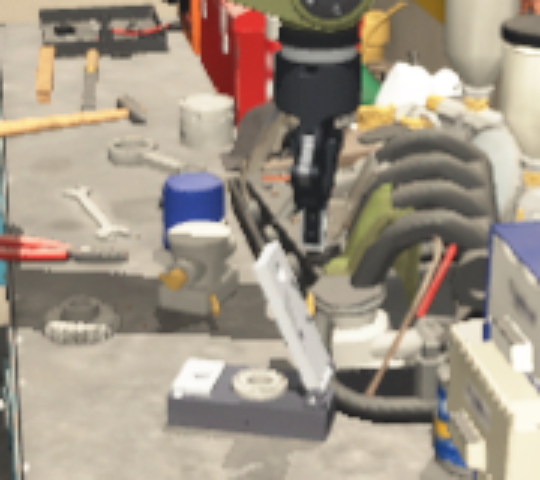

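The side view shows the closed fingers poised just behind the upright leaf, clear of the hoses. Next I go down and sweep.

Request:
drive_tool(moves=[[[0,0,3,0,0,0],[0,0,5.2,0,0,0],[-0.5,0,5.3,0,0,0],[-1.0,0,5.5,0,0,0],[-1.6,0,5.7,0,0,0],[-2.1,0,5.9,0,0,0],[-2.6,0,6.1,0,0,0],[-3.1,0,6.4,0,0,0],[-3.5,0,6.7,0,0,0],[-4.0,0,7.0,0,0,0],[-4.4,0,7.4,0,0,0],[-4.8,0,7.7,0,0,0]]])

```text
clock: 3.15
eef_pos: [0.5787, 0.0189, 0.2772]
tcp_rot: [180.0, 0.0, -21.5]
force: [0.6, -0.9, -0.5]
opening: 0.0002
gripper_force: 0.2
```

Request:
drive_tool(moves=[[[-0.4,0,0.4,0,0,0],[-0.7,0,0.9,0,0,0],[-1.1,0,1.4,0,0,0],[-1.4,0,1.8,0,0,0],[-1.6,0,2.3,0,0,0],[-1.9,0,2.8,0,0,0],[-2.1,0,3.3,0,0,0],[-2.2,0,3.8,0,0,0],[-2.4,0,4.3,0,0,0],[-2.5,0,4.7,0,0,0]]])

```text
clock: 4.15
eef_pos: [0.5556, 0.028, 0.2302]
tcp_rot: [180.0, 0.0, -21.5]
force: [-0.4, 0.5, -0.1]
opening: 0.0001
gripper_force: 0.0
```

Request:
drive_tool(moves=[[[0,0,0.2,0,0,0],[0,0,0.4,0,0,0],[0,0,0.5,0,0,0],[0,0,0.5,0,0,0]]])

```text
clock: 4.55
eef_pos: [0.5558, 0.028, 0.2258]
tcp_rot: [-180.0, -0.0, -21.5]
force: [-1.0, -0.2, -0.0]
opening: -0.0002
gripper_force: 0.4
```

```bash
python3 - <<'E'
from go import *
d=snap('side','s2');cv2.imwrite('pics/s2c.png',cv2.resize(d['pixels'][120:240,210:330,::-1],None,fx=4,fy=4,interpolation=2))
E
```

```text
(no output)
```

View pics/s2c.png

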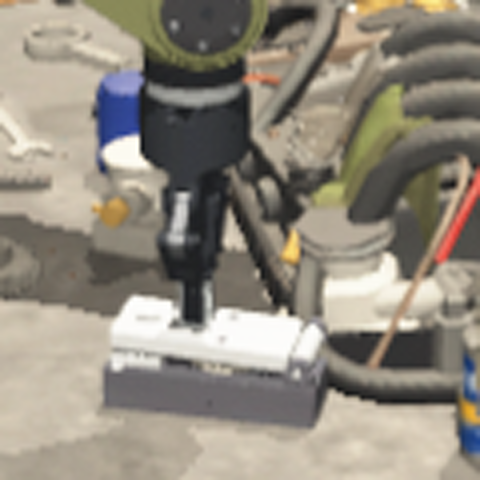

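The leaf lies nearly shut on the bearing, with a small gap visible below it. Step 1 is met, so I'm going to the long pin with the jaws half open.

```bash
python3 - <<'E'
from go import *
rows([(.506,-.272,.33,-21.5)])
E
```

```text
[np.float64(6.36), np.float64(29.73), np.float64(-10.42)] [np.float64(-0.0), np.float64(-0.0), np.float64(-0.0)]
```

Request:
drive_tool(moves=[[[0,0,-4,0,0,0],[0,0,-8,0,0,0],[0,0,-10.4,0,0,0],[6.4,29.7,-10.4,0,0,0],[6.4,29.7,-10.4,0,0,0],[6.4,29.7,-10.4,0,0,0],[6.4,29.7,-10.4,0,0,0],[6.4,29.7,-10.4,0,0,0],[6.4,29.7,-10.4,0,0,0],[6.4,29.7,-10.4,0,0,0],[6.4,29.7,-10.4,0,0,0],[6.4,29.7,-10.4,0,0,0]]], fingers=0.41)

```text
clock: 5.8
eef_pos: [0.5066, -0.2711, 0.3296]
tcp_rot: [-180.0, 0.0, -21.5]
force: [-0.7, 0.1, -0.3]
opening: 0.0502
gripper_force: 0.0
```

```bash
python3 - <<'E'
from go import *
rows([(.506,-.272,.23,-21.5)])
d=snap('side','s3');e=snap('top','t3')
print(proj(d,[.506,-.272,.092]))
A=cv2.resize(d['pixels'][180:300,220:300,::-1],(400,600),interpolation=2);B=cv2.resize(e['pixels'][130:235,240:310,::-1],(400,600),interpolation=2)
cv2.imwrite('pics/s3c.png',np.hstack([A,B]))
E
```

```text
[np.float64(-0.02), np.float64(0.11), np.float64(9.96)] [np.float64(-0.0), np.float64(0.0), np.float64(0.0)]
[[257.00819632 244.96599418]]
```

View pics/s3c.png

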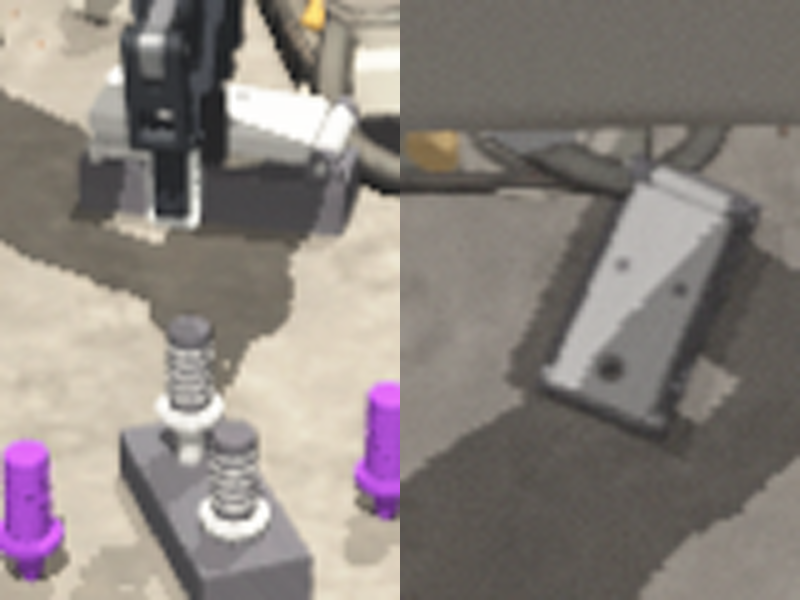

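The left half shows the open fingers above the long pin, whose top is at about (190,330). The right half shows the leaf shut, with its hole at (611,368). Grasping now.

Request:
drive_tool(moves=[[[0,0,4,0,0,0],[0,0,8,0,0,0],[0,0,10,0,0,0],[0,0,10,0,0,0],[0,0,10,0,0,0]]])

```text
clock: 6.4
eef_pos: [0.5069, -0.2712, 0.2306]
tcp_rot: [180.0, -0.0, -21.4]
force: [0.6, 0.7, 0.7]
opening: 0.0504
gripper_force: 0.0
```

Request:
drive_tool(moves=[[[0,0,0,0,0,0],[0,0,0,0,0,0],[0,0,0,0,0,0],[0,0,0,0,0,0],[0,0,0,0,0,0],[0,0,0,0,0,0]]], fingers=1, squeeze=60)

```text
clock: 7.0
eef_pos: [0.5068, -0.2719, 0.2312]
tcp_rot: [180.0, -0.1, -21.5]
force: [0.5, 2.1, 7.2]
opening: 0.0183
gripper_force: 58.3
```

```bash
python3 - <<'E'
from go import *
import pickle
print(ray(pickle.load(open('top.pkl','rb')),(276.5,194.0),.051))
E
```

```text
[0.52310625 0.04438572 0.051     ]
```

Request:
drive_tool(moves=[[[0,0,-1.5,0,0,0],[0,0,-4,0,0,0],[0,0,-8,0,0,0],[0,0,-8,0,0,0],[0,0,-8,0,0,0],[0,0,-8,0,0,0]]])

```text
clock: 7.6
eef_pos: [0.5062, -0.2717, 0.3093]
tcp_rot: [-180.0, 0.1, -21.5]
force: [-0.4, 0.1, -1.6]
opening: 0.0185
gripper_force: 58.7
```

```bash
python3 - <<'E'
from go import *
rows([(.5258,.0431,.311,-21.5)])
E
```

```text
[np.float64(-9.72), np.float64(-30.01), np.float64(-0.16)] [np.float64(-0.0), np.float64(0.1), np.float64(-0.0)]
```

Request:
drive_tool(moves=[[[-4,-12.3,0,0,0,0],[-9.7,-30,0,0,0,0],[-9.7,-30,0,0,0,0],[-9.7,-30,0,0,0,0],[-9.7,-30,0,0,0,0],[-9.7,-30,0,0,0,0],[-9.7,-30,0,0,0,0],[-9.7,-30,0,0,0,0],[-9.7,-30,0,0,0,0],[-9.7,-30,0,0,0,0],[-9.7,-30,0,0,0,0]]])

```text
clock: 8.7
eef_pos: [0.5262, 0.0416, 0.3096]
tcp_rot: [180.0, 0.0, -21.6]
force: [-0.3, -0.0, -0.5]
opening: 0.0185
gripper_force: 59.0
```

```bash
python3 - <<'E'
from go import *
o=bot.get_obs();print(o['eef_pos'],o['tcp_rot'])
rows([(.5258,.0431,.311,-21.5)])
d=snap('side','s4')
p=np.array(o['eef_pos']);
for z in (.085,.125): print(proj(d,[p[0],p[1],z])[0]-[215,120])
print(proj(d,[.523,.0435,.05])[0]-[215,120])
cv2.imwrite('pics/s4c.png',cv2.resize(d['pixels'][120:220,215:315,::-1],(600,600),interpolation=2))
E
```

```text
[0.52621875 0.0416386  0.30955441] [ 1.79988451e+02  1.70781925e-02 -2.16129891e+01]
[np.float64(-0.09), np.float64(-0.12), np.float64(-0.14)] [np.float64(0.0), np.float64(0.0), np.float64(-0.1)]
[31.83865182 68.82631858]
[31.56477877 55.6200514 ]
[30.85188645 79.92168009]
```

View pics/s4c.png

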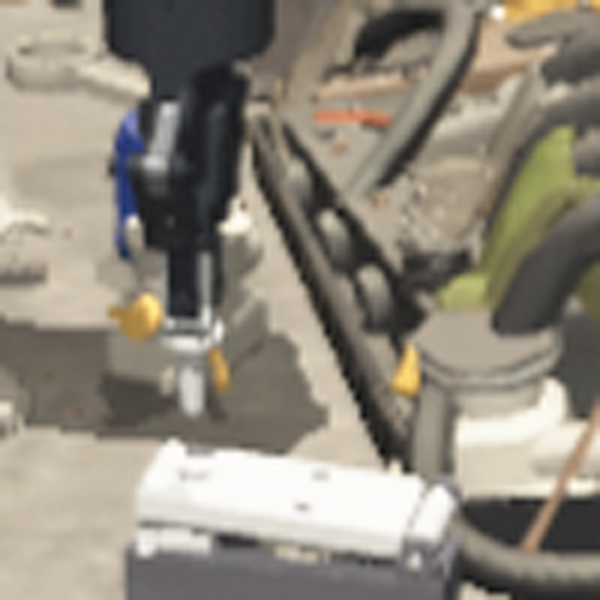

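The pin hangs upright with its tip at (191,412), in line with the leaf hole at (193,474). Lowering it now.

Request:
drive_tool(moves=[[[-0.1,-0.1,0,0,0,0],[-0.1,-0.1,1.5,0,0,0],[-0.1,-0.1,2.5,0,0,0],[-0.1,-0.1,3,0,0,0],[-0.1,-0.1,3.4,0,0,0],[-0.1,-0.1,3.8,0,0,0],[-0.1,-0.1,4.0,0,0,0],[-0.1,-0.1,4.0,0,0,0]]])

```text
clock: 9.55
eef_pos: [0.5256, 0.0442, 0.2696]
tcp_rot: [180.0, 0.0, -21.5]
force: [0.7, -0.6, -1.4]
opening: 0.0188
gripper_force: 59.0
```

Request:
drive_tool(moves=[[[0,0,0.3,0,0,0],[0,0,0.6,0,0,0],[0,0,0.9,0,0,0],[0,0,1.2,0,0,0],[0,0,1.4,0,0,0],[0,0,1.4,0,0,0]]])

```text
clock: 10.15
eef_pos: [0.5256, 0.0442, 0.2554]
tcp_rot: [180.0, 0.0, -21.5]
force: [-1.1, -0.6, -1.2]
opening: 0.0182
gripper_force: 59.0
```

```bash
python3 - <<'E'
from go import *
o=bot.get_obs();print(o['eef_pos'],o['force'],o['torque'])
E
```

```text
[0.52557242 0.04415215 0.2553738 ] [-1.063989   -0.59950181 -1.1641295 ] [-0.03186629 -0.03190834 -0.01889983]
```

Request:
drive_tool(moves=[[[0,0,0.3,0,0,0],[0,0,0.6,0,0,0],[0,0,0.9,0,0,0],[0,0,1.1,0,0,0],[0,0,1.1,0,0,0]]])

```text
clock: 10.65
eef_pos: [0.5256, 0.0441, 0.2443]
tcp_rot: [180.0, 0.0, -21.5]
force: [-0.9, -1.7, -1.8]
opening: 0.0185
gripper_force: 58.8
```

Request:
drive_tool(moves=[[[0,0,0.3,0,0,0],[0,0,0.6,0,0,0],[0,0,0.8,0,0,0],[0,0,0.9,0,0,0],[0,0,0.9,0,0,0]]])

```text
clock: 11.15
eef_pos: [0.5256, 0.0441, 0.2356]
tcp_rot: [180.0, 0.0, -21.5]
force: [-2.4, -1.0, 2.1]
opening: 0.0183
gripper_force: 59.3
```

Request:
drive_tool(moves=[[[0,0,0.1,0,0,0],[0,0,0.2,0,0,0],[0,0,0.2,0,0,0],[0,0,0.2,0,0,0]]], squeeze=90)

```text
clock: 11.55
eef_pos: [0.5256, 0.0442, 0.2338]
tcp_rot: [-180.0, -0.0, -21.5]
force: [-3.4, -1.0, 5.6]
opening: 0.018
gripper_force: 87.8
```

Request:
drive_tool(moves=[[[0,0,0.1,0,0,0],[0,0,0.1,0,0,0],[0,0,0.1,0,0,0]]])

```text
clock: 11.85
eef_pos: [0.5256, 0.0442, 0.2333]
tcp_rot: [-180.0, -0.0, -21.5]
force: [-6.6, -1.6, 11.6]
opening: 0.0179
gripper_force: 89.0
```

Request:
drive_tool(moves=[[[0,0,0.1,0,0,0],[0,0,0.1,0,0,0],[0,0,0.1,0,0,0]]])

```text
clock: 12.15
eef_pos: [0.5257, 0.0442, 0.2332]
tcp_rot: [-180.0, -0.0, -21.5]
force: [-11.4, -1.6, 24.1]
opening: 0.018
gripper_force: 90.3
```

```bash
python3 - <<'E'
from go import *
o=bot.get_obs();print(o['eef_pos'],o['force'],o['gripper_force'])
d=snap('side','s5')
cv2.imwrite('pics/s5c.png',cv2.resize(d['pixels'][130:230,215:315,::-1],(600,600),interpolation=2))
E
```

```text
[0.52568175 0.04421824 0.23316525] [-11.44337064  -1.56203263  24.1194429 ] 90.3437340259552
```

View pics/s5c.png

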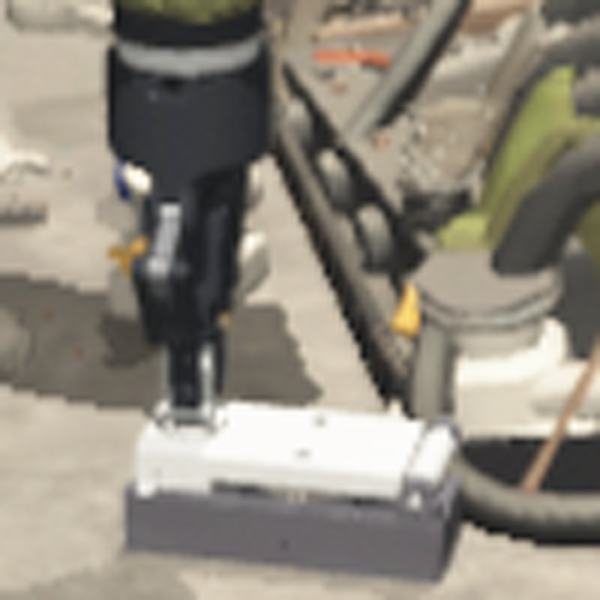

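The leaf sits flush on the pad with the collar on it, and z holds still as the force rises to 24 N, so it is fully shut. Handing in.

```bash
python3 -c "
from plant import ticket
print(ticket.job_done())"
```

```text
the job is handed in; nothing more can be done
None
```

The job is handed in with the long pin through the leaf and held pressed down at about 24 N; the leaf looked fully shut in the last picture, and no verdict came back.

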